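# Load and lock the tip carrier on the pipetting deck

### The job

Load the white carrier with its tip box into the pipetting deck, pushing with closed fingertips only: gently push the blue front bar so that the carrier slides along the rails until you feel its feet drop into the locating notches and it sits flat. Then push the orange peg to swing the steel catch over the blue front bar as far as it goes, so that the carrier is locked down. Do not grip or lift anything; the tip box stays in its nest, the other things on the bench stay where they are, and the hand ends clear of everything.

Things in the scene. Friction and masses are not known exactly. Their poses are not given: they have to be found in the camera images.
- deck: Loading deck, grey base, black rails, fixed, x -146 to +62 mm, 164 mm wide, catch on its left (+y). Origin on the bench top below the seat; x = along the rails, the way to push; z up. Rail tops z 22 mm, channel between rails 58 mm wide (floor z 10), side fences up to z 35, 134 mm apart (2 mm play each side). All z here are above the bench.
- seat (a point): on the deck (x 0, y 0, z 22 mm): where the carrier's origin lies once dropped home. The rails' four notches (20 mm long, 12 deep) are at deck x -40 mm (outer lanes) and +40 mm (inner lanes). Nothing else stops the carrier: there is no end stop behind the seat.
- carrier: White board 100 x 130 x 6 mm, about 0.65 kg, loose between the fences on four grey feet 14 mm long, 8 high. Origin: centre of the board's underside, axes as the deck's. Origin z is 30 mm while the feet ride on the rails, 22 mm when dropped into the notches (3 mm play along x, notch ends stop it). Starts 40 to 80 mm short of the seat; 1 to 4 N slide it on its slick feet.
- push_face (a point): middle of the flat front face of the blue front bar (looks along -x), at carrier x -51, y 0, z +14 mm. The face reaches from z 0 to +22 mm over the carrier's origin in the middle 56 mm, to +14 mm elsewhere (130 mm wide in all); bar 14 mm thick.
- tips: blue and white pipette-tip box, 74 (x) x 117 x 62 mm, loose, standing on the carrier behind the front bar in a nest of 8 mm high ribs; origin under its centre
- nest (a point): centre of the nest on the carrier's top face, on the carrier at x +3, y 0, z +6 mm from its origin
- catch (a joint): swing catch, rad, about an upright post: 0 = fully open, 0.5 = arm along deck -x, 2.07 = closed on its stop, arm along deck -y over the front bar; grows counter-clockwise from above, stays where left, about 1 N at the peg. Arm 50 x 14 mm, z 38.5 to 44.5 mm: clears a seated front bar by 2.5 mm, runs against an undropped one.
- catch_pivot (a point): on the catch's upright axis, deck x -44, y +87, z 60 mm
- catch_peg (a point): on the axis of the catch's orange thumb peg (13 mm diameter, z 44.5 to 79.5 mm), 40 mm from the pivot axis, at z 65 mm
- beaker: bystander: 100 ml beaker, 53 mm wide, 69 mm high, origin under its centre
- reagent: bystander: reagent bottle with blue cap, 56 mm wide, 106 mm high, origin under its centre
- dish: bystander: petri dish, 57 mm wide, 15 mm high, origin under its centre
Mind the look-alikes: they are no part of the job. There is more than one size of the carrier; the job needs the smaller.

How it is judged:
By the outcome, as a careful person would: the job done as asked, in the order asked, and still so for the second after the job is handed in, with the robot touching nothing.
It also fails if it takes over 48 s, if anything falls off the work surface, if the arm or the gripper's body presses on something with over 40 N, if the wrist force passes 120 N, or if a joint passes its speed limit or range.

### The arm

A 6-joint arm with a two-finger parallel gripper is mounted at the origin on a cart in front of the work surface, level with it; the furniture and walls round the work are solid. World frame = base frame: x ahead of the robot, y to its left, z up, the work surface at z = 0. Lengths are in m, angles in rad, forces in N, time in s.
With the tool pointing down it reaches from about 0.275 to 0.875 m from the base axis. Payload 12.5 kg.
Tool frame: the origin (TCP) lies midway between the tips of the shut fingers; the grasp point (between the pads) lies arm.tcp_to_grasp behind it (arm.tcp_to_grasp is the distance from the TCP to the grasp point, in m); y points along the fingers, z is the direction in which the jaws open and shut, and the axes are right-handed (so a half turn about y gives the same grasp; the last joint's range is limited). The gripper opens to 85 mm and grips with 20 to 120 N. Pads are 22 mm wide; open, the fingers measure 114 mm over their backs; the gripper's body (76 mm by 85 mm) begins 54 mm behind the grasp point. The pads swing forward as they close: fully open they stand 13 mm farther back than shut.
Start: joints at [-1.19, 0.351, 1.652, -0, 1.139, -0.085], TCP at [0.247, -0.491, 0.231] pointing down, gripper open.
Joint ranges: [-2.75, 2.75], [-0.79, 2.1], [0.01, 2.65], [-1.57, 4.71], [0.07, 3.14], [-2.87, 2.87]. Speed limits (rad/s): [2.22, 2.22, 2.79, 3.14, 3.14, 3.14].

### API

Orientations are given as a unit quaternion [x, y, z, w].
In Python, from bench import status, viewer, arm gives the robot as it stands.
- The arm moves only by the shell command python3 -m creep 'ROWS'. ROWS is JSON, one flat list of numbers, 7 for each row, row after row: the shift along the tool's x, y, z in mm, then the turn, a rotation vector about the tool's x, y, z in rad, then the gripper command: -1 is shut, 1 is fully open, values between are in proportion. In form: [x, y, z, rx, ry, rz, hand, x, y, z, rx, ry, rz, hand, ...]. A call has 1 to 10 rows; each row is the pose to reach, as a shift and turn from the pose commanded when the call began, along the tool's axes at that moment; what a row does not reach only later rows make up. A row lasts 1/10 s, in which the tool goes at most 50 mm and 8.59 degrees, less where a joint would pass 70% of its speed; a pose out of reach is approached as far as the arm can. A call with a gripper value outside its range is refused whole. The fingers move at their own pace and stop on an object; the grip force is fixed at half the most. Time passes only in rows, so rows that repeat a pose let the fingers close. It gives the time, the measured TCP pose, the force and the opening at its end, in the units of the state.
- status.get_state(): the state, without advancing time (a new reading comes with each control period).
- viewer.snapshot(name): name is "side" or "top"; returns the picture (384x512x3 uint8, red, green, blue); there is no depth.
- viewer.get_calibration(name): a dict with "vfov" (degrees; the focal length in pixels is half the picture's height over the tangent of half this angle, whatever the lens; pixels are square), "cx", "cy" (the principal point, pixels), "extrinsics" (4x4, takes a point from camera to world coordinates). Camera axes: x right, y down, z forward; pixel columns grow to the right and rows downward; lengths in m; the calibration is good to about 2 mm. A picture is of the moment at which its call begins. get_calibration takes no time and is no camera call.
- arm.hand_in(): hands the job in, once; it reports no verdict.
The state is a dict: "clock": time; "joint_pos": joint angles; "dq": joint speeds; "effort": joint torques, N m; "position": TCP position; "orientation": TCP orientation; "ft_force": force on the tool from outside, world axes, zero at the start; "moment": the same for the moment, N m; "gripper_width": opening from 0.0 (shut) to 1.0 (fully open).
Only numpy, scipy, OpenCV 4.12 (cv2) and the standard library are available. Lean on these libraries where they do the work, as an engineer would, in place of code of your own. Each camera call takes 0.05 s, during which the arm holds its last target. There are 200 camera calls.

## Working session

There is one attempt and no reset: what is moved stays moved. The work goes in short steps, Python scripts to look and compute and a shell command to move; the robot and the scene stay as the last step left them, time stands still between calls to the robot, and variables do not carry over. Pictures are saved under pics/ and viewed, about 8 in all and at most 12, crops included, and the job is handed in when it is done.

```bash
mkdir -p pics; ls; cat > h.py <<'E'
import numpy as np, cv2, json
from bench import status, viewer, arm
def snap(n,f):
    im=viewer.snapshot(n); cv2.imwrite('pics/'+f,cv2.cvtColor(im,cv2.COLOR_RGB2BGR)); return im
def cam(n):
    c=viewer.get_calibration(n); f=192/np.tan(np.radians(c['vfov'])/2); return c,f,np.array(c['extrinsics'])
def ray(n,u,v):
    c,f,E=cam(n); d=E[:3,:3]@np.array([(u-c['cx'])/f,(v-c['cy'])/f,1]); return E[:3,3],d
def onz(n,u,v,z):
    o,d=ray(n,u,v); return o+d*(z-o[2])/d[2]
def proj(n,p):
    c,f,E=cam(n); q=E[:3,:3].T@(np.array(p)-E[:3,3]); return np.array([c['cx']+f*q[0]/q[2],c['cy']+f*q[1]/q[2]])
E
python3 - <<'E'
from h import *
for n in('side','top'):
    snap(n,n+'0.png'); c,f,E=cam(n); print(n,f,c['cx'],c['cy'],{k for k in c}); print(E.round(4))
s=status.get_state(); print(s['position'],s['orientation'],s['clock'],s['ft_force'],arm.tcp_to_grasp)
E
```

```text
pics
side 481.5067518405218 255.7082704942883 189.05796148416883 {'vfov', 'cy', 'cx', 'extrinsics'}
[[-0.9596 -0.1505  0.2378  0.0968]
 [-0.281   0.5593 -0.7799  1.3745]
 [-0.0157 -0.8152 -0.579   1.0094]
 [ 0.      0.      0.      1.    ]]
top 381.4656327802437 256.89394088606036 188.3381351045452 {'vfov', 'cy', 'cx', 'extrinsics'}
[[ 0.0029 -0.9878  0.1555  0.3242]
 [-1.     -0.0042 -0.0081  0.1185]
 [ 0.0086 -0.1554 -0.9878  1.029 ]
 [ 0.      0.      0.      1.    ]]
[ 0.24693463 -0.491116    0.23078972] [-0.1632712   0.68838651 -0.68764121  0.16314442] 0.1 [ 0.23750473  0.2972876  -0.28986388] 0.0187
```

View pics/top0.png

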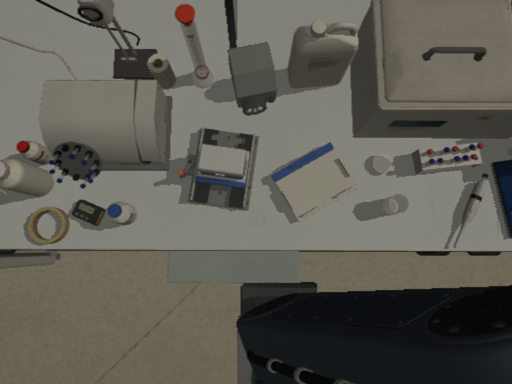

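View pics/side0.png

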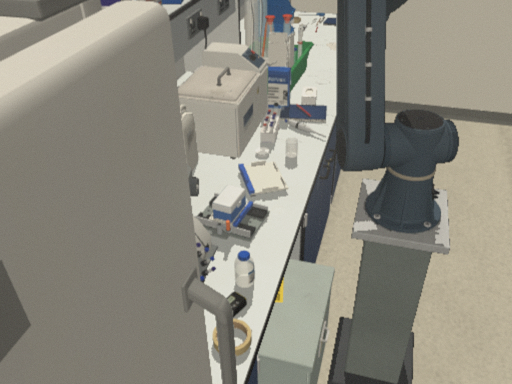

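Top view: the deck is at about (222,168). On it sits the small white carrier with the tip box and a blue bar at (222,182), and the orange peg is at (182,173). The other candidate is the bigger, empty white board with a blue edge at (312,180), which lies on the bench and is the look-alike. Side view: the carrier is at (232,208) and the peg at (228,225). The crop below should confirm this.

```bash
python3 - <<'E'
from h import *
a=cv2.imread('pics/top0.png')[115:220,165:275]; b=cv2.imread('pics/side0.png')[175:245,190:280]
a=cv2.resize(a,None,fx=5,fy=5,interpolation=cv2.INTER_CUBIC); 
cv2.imwrite('pics/c1.png',a)
b=cv2.resize(b,None,fx=7,fy=7,interpolation=cv2.INTER_CUBIC); cv2.imwrite('pics/c2.png',b)
for n in('top','side'):
    im=cv2.imread(f'pics/{n}0.png'); hsv=cv2.cvtColor(im,cv2.COLOR_BGR2HSV)
    for nm,lo,hi in(('blue',(105,120,60),(125,255,255)),('orange',(3,150,90),(18,255,255))):
        m=cv2.inRange(hsv,lo,hi); k,l,st,ce=cv2.connectedComponentsWithStats(m)
        print(n,nm,[(st[i].tolist(),ce[i].round(1).tolist()) for i in range(1,k) if st[i,4]>=12])
E
```

```text
top blue [([273, 143, 60, 38, 398], [302.8, 161.2]), ([430, 159, 5, 4, 13], [431.9, 160.6]), ([89, 170, 5, 4, 15], [90.9, 171.2]), ([196, 177, 49, 11, 193], [221.2, 181.9]), ([57, 179, 5, 3, 12], [59.2, 180.1]), ([88, 179, 4, 4, 12], [89.7, 180.1]), ([108, 205, 13, 12, 121], [113.8, 210.3])]
top orange [([175, 4, 20, 19, 273], [184.7, 13.0]), ([479, 144, 4, 4, 13], [480.6, 145.2]), ([179, 171, 5, 4, 18], [181.0, 172.5])]
side blue [([162, 0, 19, 3, 56], [171.2, 1.0]), ([268, 0, 26, 32, 425], [278.6, 11.3]), ([269, 67, 21, 7, 86], [278.8, 69.1]), ([239, 165, 15, 27, 94], [246.4, 178.2]), ([234, 202, 18, 24, 66], [242.1, 213.6]), ([239, 251, 10, 9, 76], [243.5, 255.1])]
side orange [([284, 15, 7, 2, 13], [286.8, 15.5]), ([266, 16, 8, 3, 16], [269.6, 16.6]), ([226, 221, 4, 9, 21], [227.6, 225.0])]
```

View pics/c1.png

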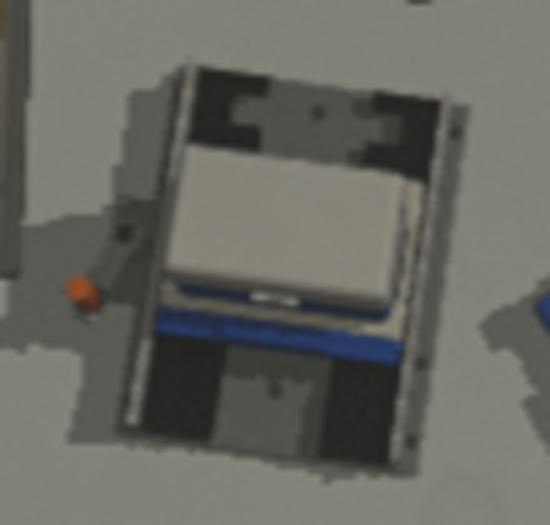

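View pics/c2.png

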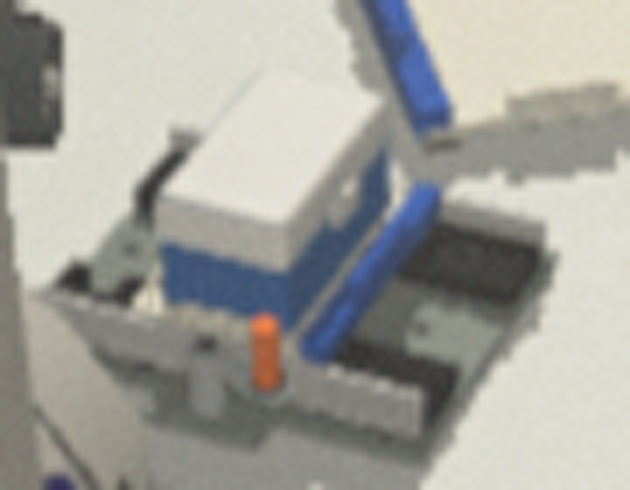

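The crops confirm it. The small carrier sits between the fences with its tip box, the blue bar runs from top px (196,179) to (245,186), and the catch arm is open with the peg on the deck's left. Next I work out the poses.

```bash
python3 - <<'E'
from h import *
P=lambda u,v,z:onz('top',165+(u-2)/5,115+(v-2)/5,z)*1000
# fence ends (tops, z35)
names=dict(FL=(192,65,.035),NL=(132,425,.035),FR=(452,98,.035),NR=(400,465,.035),
 barNL=(157,331,.044),barNR=(400,361,.044),barFL=(160,310,.044),barFR=(404,341,.044),pivot=(123,232,.0445),peg=(80,287,.0795),cornerNL=(118,437,.01),cornerNR=(416,476,.01))
Q={k:P(*v) for k,v in names.items()}
for k in Q: print(k,Q[k].round(0))
d=Q['FL']-Q['NL']; e=Q['FR']-Q['NR']; w=Q['NL']-Q['NR']
for n,v in(('L',d),('R',e),('bar',Q['barNL']-Q['barNR']),('w',w),('w2',Q['FL']-Q['FR'])): print(n,np.linalg.norm(v).round(1),np.degrees(np.arctan2(v[1],v[0])).round(1))
# peg triangulation with both views
def tri(a,b):
    o1,d1=ray('top',*a);o2,d2=ray('side',*b)
    t=np.linalg.lstsq(np.c_[d1,-d2],o2-o1,rcond=None)[0]; p,q=o1+t[0]*d1,o2+t[1]*d2
    return ((p+q)/2*1000).round(1),np.linalg.norm(p-q)*1000
print(tri((180.6,172.0),(190+265/7,175+318/7)))
# side view peg axis at z .0645 centroid, base/ top
print('side bar near ends', onz('side',190+315/7,175+345/7,.044)*1000, onz('side',190+428/7,175+190/7,.044)*1000)
print('side peg mid z62', onz('side',227.6,225,.062)*1000)
E
```

```text
FL [646. 256.  35.]
NL [450. 283.  35.]
FR [628. 116.  35.]
NR [430. 142.  35.]
barNL [499. 270.  44.]
barNR [483. 143.  44.]
barFL [510. 269.  44.]
barFR [494. 141.  44.]
pivot [551. 289.  44.]
peg [515. 304.  80.]
cornerNL [447. 294.  10.]
cornerNR [426. 134.  10.]
L 197.9 -7.7
R 200.7 -7.6
bar 128.3 83.1
w 142.1 81.7
w2 141.7 82.8
(array([514.4, 303.9,  80.1]), np.float64(0.36077140216039555))
side bar near ends [502.50166641 274.52942927  44.        ] [486.89096196 150.43496122  44.        ]
side peg mid z62 [515.86949971 304.3074851   62.        ]
```

```bash
cat >> h.py <<'E'
from scipy.spatial.transform import Rotation as R
YAW=np.radians(-7.5); O=np.array([582.,196.])
ex=np.array([np.cos(YAW),np.sin(YAW)]); ey=np.array([-ex[1],ex[0]])
def d2w(x,y,z): return np.r_[O+x*ex+y*ey,z]
def w2d(p): q=np.array(p[:2])-O; return np.r_[q@ex,q@ey,p[2]]
def rel(x,y,z):
    s=status.get_state(); r=R.from_quat(s['orientation']); p=np.array(s['position'])*1000
    best=None
    for sg in(1,-1):
        ax=sg*np.r_[ex,0]; ty=np.array([0,0,-1.]); M=np.c_[ax,ty,np.cross(ax,ty)]
        rv=(r.inv()*R.from_matrix(M)).as_rotvec()
        print('rot',sg,rv.round(3))
    print('shift',r.inv().apply(d2w(x,y,z)-p).round(1),'now deck',w2d(p).round(1),'ft',np.round(s['ft_force'],1),'w',round(s['gripper_width'],2),'t',round(s['clock'],2))
    print('tool axes deck', [np.round([v[:2]@ex,v[:2]@ey,v[2]],2).tolist() for v in r.as_matrix().T])
E
python3 - <<'E'
from h import *
print(R.from_quat(status.get_state()['orientation']).as_matrix().round(2))
rel(-135,0,140)
E
```

```text
[[-0.89 -0.    0.45]
 [-0.45  0.   -0.89]
 [-0.   -1.   -0.  ]]
rot 1 [ 0.000e+00 -2.545e+00 -1.000e-03]
rot -1 [0.001 0.597 0.   ]
shift [-496.3   91.4 -539.2] now deck [-242.5 -725.   230.8] ft [ 0.2  0.3 -0.3] w 1.0 t 0.1
tool axes deck [[-0.83, -0.56, -0.0], [-0.0, 0.0, -1.0], [0.56, -0.83, -0.0]]
```

```bash
python3 -m creep '[-496,0,-539,0,0.597,0,-1,-496,0,-539,0,0.597,0,-1,-496,0,-539,0,0.597,0,-1,-496,0,-539,0,0.597,0,-1,-496,0,-539,0,0.597,0,-1,-496,0,-539,0,0.597,0,-1,-496,0,-539,0,0.597,0,-1,-496,0,-539,0,0.597,0,-1,-496,0,-539,0,0.597,0,-1,-496,0,-539,0,0.597,0,-1]'; python3 -c "
from h import *
rel(-135,0,140)"
```

```text
clock: 1.1
position: [0.3827, -0.0146, 0.2314]
orientation: [-0.047, -0.706, 0.706, 0.046]
ft_force: [1.1, -0.9, 0.0]
gripper_width: -0.001
rot 1 [ 1.000e-03  3.141e+00 -0.000e+00]
rot -1 [-0.    -0.001 -0.   ]
shift [ -34.9   91.4 -234.8] now deck [-170.1 -234.8  231.4] ft [ 1.1 -0.9  0. ] w -0.0 t 1.1
tool axes deck [[-1.0, 0.0, -0.0], [0.0, -0.0, -1.0], [-0.0, -1.0, 0.0]]
```

```bash
python3 -m creep '[-35,0,-235,0,0,0,-1,-35,0,-235,0,0,0,-1,-35,0,-235,0,0,0,-1,-35,0,-235,0,0,0,-1,-35,0,-235,0,0,0,-1,-35,92,-235,0,0,0,-1,-35,92,-235,0,0,0,-1,-35,92,-235,0,0,0,-1]'; python3 - <<'E'
from h import *
rel(-125,0,40)
a=snap('top','top1.png')[115:225,165:275]; b=snap('side','side1.png')[165:245,185:285]
o=np.hstack([cv2.resize(a,(400,400),interpolation=2),cv2.resize(b,(400,400),interpolation=2)])
cv2.imwrite('pics/c3.png',o[...,::-1])
E
```

```text
clock: 1.9
position: [0.4452, 0.211, 0.135]
orientation: [-0.043, -0.704, 0.707, 0.049]
ft_force: [0.5, -0.7, 0.5]
gripper_width: 0.0
rot 1 [ 0.013 -3.141  0.007]
rot -1 [-0.004  0.     0.008]
shift [-13.4  94.8  -3.4] now deck [-137.6   -3.   135. ] ft [ 0.5 -0.7  0.5] w 0.0 t 1.9
tool axes deck [[-1.0, -0.0, 0.01], [-0.01, -0.0, -1.0], [0.0, -1.0, 0.0]]
```

View pics/c3.png

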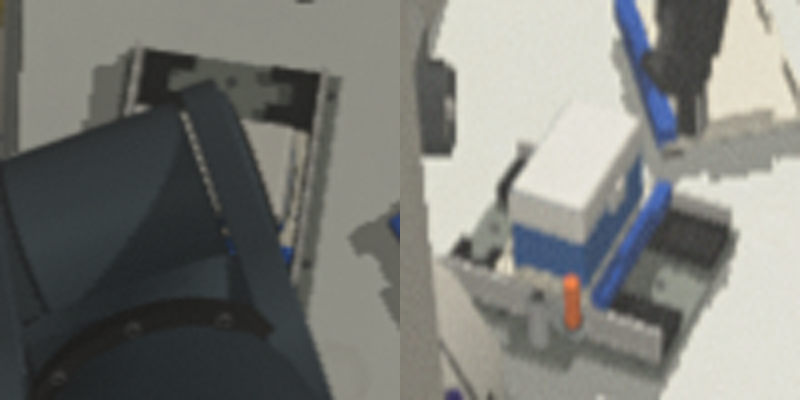

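The side crop shows the closed fingers hanging above and in front of the bar (crop px 690,130). From above, the arm hides the bar. I'll descend to z 40 and then approach.

```bash
python3 -m creep '[0,40,-3,0,0,0,-1,0,70,-3,0,0,0,-1,0,85,-3,0,0,0,-1,0,93,-3,0,0,0,-1,0,94,-3,0,0,0,-1,-5,94,-3,0,0,0,-1,-10,94,-3,0,0,0,-1,-15,94,-3,0,0,0,-1,-19,94,-3,0,0,0,-1,-19,94,-3,0,0,0,-1]'; python3 -c "
from h import *
rel(-100,0,40)"
```

```text
clock: 3.0
position: [0.4681, 0.2123, 0.0456]
orientation: [0.047, 0.706, -0.705, -0.046]
ft_force: [0.3, -0.3, -0.5]
gripper_width: -0.005
rot 1 [1.000e-03 3.141e+00 1.000e-03]
rot -1 [ 0.    -0.001 -0.001]
shift [-15.    5.6   1.3] now deck [-115.     1.3   45.6] ft [ 0.3 -0.3 -0.5] w -0.0 t 3.0
tool axes deck [[-1.0, 0.0, -0.0], [0.0, 0.0, -1.0], [-0.0, -1.0, -0.0]]
```

```bash
python3 -m creep '[-1,3,1,0,0,0,-1,-3,6,1,0,0,0,-1,-5,6,1,0,0,0,-1,-7,6,1,0,0,0,-1,-8.5,6,1,0,0,0,-1,-10,6,1,0,0,0,-1,-11.5,6,1,0,0,0,-1,-13,6,1,0,0,0,-1]'; python3 -m creep '[-1.5,0,0,0,0,0,-1,-3,0,0,0,0,0,-1,-4.5,0,0,0,0,0,-1,-6,0,0,0,0,0,-1]'; python3 -c "
from h import *
rel(-100,0,40)"
```

```text
clock: 3.8
position: [0.4803, 0.2096, 0.0393]
orientation: [0.046, 0.706, -0.706, -0.046]
ft_force: [0.6, -0.6, -0.3]
gripper_width: -0.002
clock: 4.2
position: [0.4861, 0.2088, 0.0393]
orientation: [-0.046, -0.706, 0.706, 0.046]
ft_force: [-1.4, 0.4, 0.5]
gripper_width: 0.001
rot 1 [-0.     3.141 -0.   ]
rot -1 [-0. -0.  0.]
shift [ 3.3 -0.7  0.2] now deck [-96.7   0.2  39.3] ft [-1.4  0.4  0.5] w 0.0 t 4.2
tool axes deck [[-1.0, 0.0, 0.0], [-0.0, -0.0, -1.0], [-0.0, -1.0, 0.0]]
```

```bash
for i in 1; do python3 -m creep '[-1.5,0,0,0,0,0,-1,-3,0,0,0,0,0,-1,-4.5,0,0,0,0,0,-1,-6,0,0,0,0,0,-1,-7.5,0,0,0,0,0,-1,-9,0,0,0,0,0,-1,-10.5,0,0,0,0,0,-1,-12,0,0,0,0,0,-1]'; done;  python3 - <<'E'
from h import *
rel(-100,0,40)
im=snap('side','side2.png')[165:245,185:285]
cv2.imwrite('pics/c4.png',cv2.resize(im,(600,480),interpolation=2)[...,::-1])
E
```

```text
clock: 5.0
position: [0.4981, 0.2072, 0.0393]
orientation: [0.046, 0.706, -0.706, -0.046]
ft_force: [-0.7, -0.3, -0.0]
gripper_width: -0.001
rot 1 [-0.     3.141  0.   ]
rot -1 [ 0. -0.  0.]
shift [15.4 -0.7  0.2] now deck [-84.6   0.2  39.3] ft [-0.7 -0.3 -0. ] w -0.0 t 5.0
tool axes deck [[-1.0, 0.0, 0.0], [-0.0, 0.0, -1.0], [-0.0, -1.0, -0.0]]
```

View pics/c4.png

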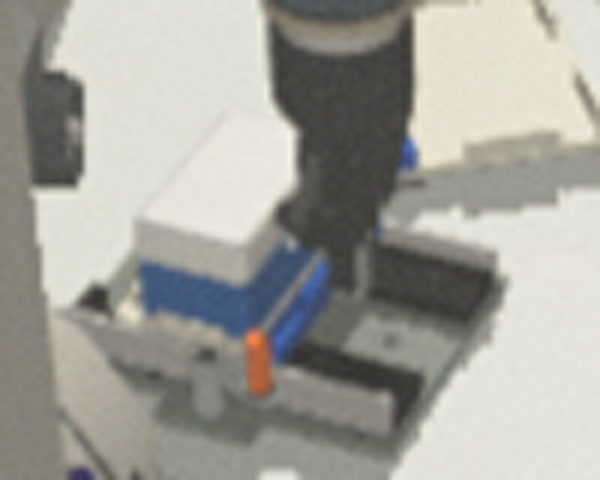

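The fingertips are on the middle of the bar (side crop px 345,280), the carrier is moving and the box stays in its nest. I keep pushing, slower near the seat.

```bash
python3 -m creep '[-1.5,0,0,0,0,0,-1,-3,0,0,0,0,0,-1,-4.5,0,0,0,0,0,-1,-6,0,0,0,0,0,-1,-7.5,0,0,0,0,0,-1,-9,0,0,0,0,0,-1,-10,0,0,0,0,0,-1,-11,0,0,0,0,0,-1]' | grep -v ori; for i in 1 2 3 ; do python3 -m creep '[-0.8,0,0,0,0,0,-1,-1.6,0,0,0,0,0,-1]' | grep -E "pos|force"; done; python3 -c "
from h import *
rel(-100,0,40)"
```

```text
clock: 5.85
position: [0.509, 0.2058, 0.0393]
ft_force: [-1.0, 0.9, 0.0]
gripper_width: 0.003
position: [0.5105, 0.2056, 0.0393]
ft_force: [-2.0, 1.3, -0.1]
position: [0.5121, 0.2054, 0.0393]
ft_force: [-1.7, 0.0, 0.2]
position: [0.5137, 0.2052, 0.0393]
ft_force: [-1.8, 0.2, 0.6]
rot 1 [0.    3.141 0.   ]
rot -1 [ 0. -0. -0.]
shift [31.1 -0.7  0.2] now deck [-68.9   0.2  39.3] ft [-1.8  0.2  0.6] w 0.0 t 6.45
tool axes deck [[-1.0, 0.0, -0.0], [0.0, 0.0, -1.0], [-0.0, -1.0, -0.0]]
```

```bash
for i in 1 2; do python3 -m creep '[-0.8,0,0,0,0,0,-1,-1.6,0,0,0,0,0,-1]' | grep -E "pos|force"; done
```

```text
position: [0.5153, 0.2049, 0.0393]
ft_force: [-1.9, 0.1, 1.1]
position: [0.5169, 0.2047, 0.0393]
ft_force: [-1.9, 0.9, 0.3]
```

```bash
for i in 1 2; do python3 -m creep '[-0.6,0,0,0,0,0,-1,-1.2,0,0,0,0,0,-1]' | grep -E "pos|force"; done
```

```text
position: [0.5181, 0.2046, 0.0393]
ft_force: [-1.8, -0.1, 0.1]
position: [0.5194, 0.2044, 0.0393]
ft_force: [0.1, 0.2, -0.5]
```

The force fell to about 0 at TCP deck x about -63, which is where the drop was expected. I'll check it in the side picture.

```bash
python3 - <<'E'
from h import *
rel(-100,0,40)
im=snap('side','side3.png')[165:245,185:285]
cv2.imwrite('pics/c5.png',cv2.resize(im,(600,480),interpolation=2)[...,::-1])
E
```

```text
rot 1 [0.    3.141 0.   ]
rot -1 [ 0. -0. -0.]
shift [36.8 -0.7  0.2] now deck [-63.2   0.2  39.3] ft [ 0.1  0.2 -0.5] w 0.0 t 7.25
tool axes deck [[-1.0, 0.0, -0.0], [0.0, 0.0, -1.0], [-0.0, -1.0, -0.0]]
```

View pics/c5.png

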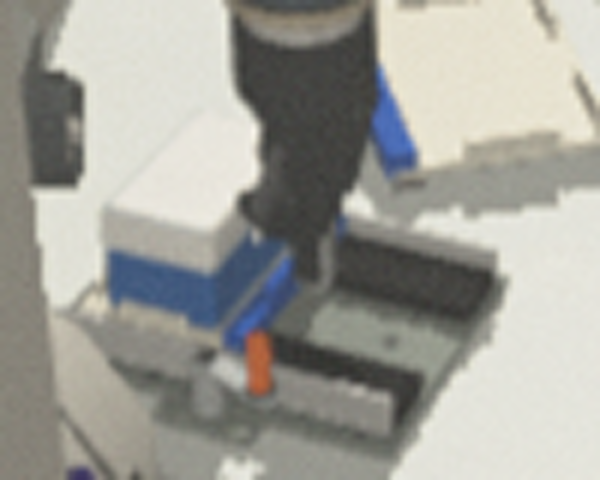

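```bash
python3 - <<'E'
from h import *
# box top near-left... corners, carrier x=c, z=base
for c,z in((-22.6,30),(-1.2,30),(-1.2,22),(0,22)):
    print(c,z,[((proj('side',d2w(c+3+a,58.5,z+68)/1000)-[185,165])*6).round(0).tolist() for a in(-37,37)],'barL',((proj('side',d2w(c-51,65,z+14)/1000)-[185,165])*6).round(0).tolist())
E
python3 -m creep '[-0.6,0,0,0,0,0,-1,-1.2,0,0,0,0,0,-1]' | grep -E "pos|force"
```

```text
-22.6 30 [[247.0, 250.0], [122.0, 217.0]] barL [276.0, 346.0]
-1.2 30 [[210.0, 240.0], [86.0, 207.0]] barL [239.0, 336.0]
-1.2 22 [[211.0, 252.0], [87.0, 220.0]] barL [240.0, 347.0]
0 22 [[209.0, 252.0], [85.0, 219.0]] barL [238.0, 347.0]
position: [0.5204, 0.2043, 0.0394]
ft_force: [-1.4, 0.2, 0.7]
```

The picture fits a carrier that is still riding: the box corner rose with the motion, and a drop would have lowered it. I keep going in small steps.

```bash
python3 -m creep '[-0.6,0,0,0,0,0,-1,-1.2,0,0,0,0,0,-1]' | grep -E "pos|force"; python3 - <<'E'
from h import *
rel(-100,0,40)
def corner(f):
    im=cv2.imread(f); hsv=cv2.cvtColor(im,cv2.COLOR_BGR2HSV); m=cv2.inRange(hsv[165:245,185:250],(100,90,40),(125,255,255))
    k,l,st,ce=cv2.connectedComponentsWithStats(m); i=1+st[1:,4].argmax(); return st[i].tolist(),ce[i].round(1).tolist()
snap('side','side4.png')
for n in '0234': print(n,corner(f'pics/side{n}.png'))
E
```

```text
position: [0.5216, 0.2041, 0.0393]
ft_force: [-2.0, 0.7, -0.1]
rot 1 [-0.     3.141 -0.   ]
rot -1 [-0. -0.  0.]
shift [39.  -0.7  0.2] now deck [-61.    0.2  39.3] ft [-2.   0.7 -0.1] w 0.0 t 7.7
tool axes deck [[-1.0, 0.0, 0.0], [-0.0, -0.0, -1.0], [-0.0, -1.0, 0.0]]
0 ([29, 34, 31, 23, 173], [42.2, 48.6])
2 ([24, 42, 28, 14, 171], [36.5, 48.3])
3 ([19, 40, 27, 14, 177], [31.4, 46.7])
4 ([18, 41, 28, 15, 180], [30.4, 48.4])
```

The box and bar dropped by about 1.7 px between the last two pictures. An 8 mm drop should give 2 px, so the feet have dropped. I'll retreat and check it unobstructed, and check the clearance to the big housing left of the peg.

```bash
python3 -m creep '[10,0,0,0,0,0,-1,30,0,0,0,0,0,-1,40,-20,0,0,0,0,-1,40,-60,0,0,0,0,-1,40,-110,0,0,0,0,-1,40,-110,-60,0,0,0,-1,60,-110,-60,0,0,0,-1,80,-110,-60,0,0,0,-1,80,-110,-60,0,0,0,-1]' | grep -E "pos|force|clock"; python3 - <<'E'
from h import *
for z in(0,.1,.2): print(z,w2d(onz('top',169,170,z)*1000).round(0), w2d(onz('top',169,85,z)*1000).round(0))
print('pegdeck',w2d([514.5,304,80]).round(1),'piv',w2d(onz('top',189.2,161,.0445)*1000).round(1))
a=snap('top','top5.png')[65:235,95:275]; b=snap('side','side5.png')[165:245,185:285]
o=np.hstack([cv2.resize(a,(424,400),interpolation=2),cv2.resize(b,(376,400),interpolation=2)])
cv2.imwrite('pics/c6.png',o[...,::-1])
im=cv2.imread('pics/side5.png'); hsv=cv2.cvtColor(im,cv2.COLOR_BGR2HSV)
m=cv2.inRange(hsv[165:245,185:250],(100,90,40),(125,255,255)); k,l,st,ce=cv2.connectedComponentsWithStats(m); print([(st[i].tolist(),ce[i].round(1)) for i in range(1,k) if st[i,4]>20])
E
```

```text
clock: 8.65
position: [0.4478, 0.2745, 0.1491]
ft_force: [0.9, -0.1, -0.1]
0 [-66. 148.   0.] [178. 190.   0.]
0.1 [-83. 123. 100.] [136. 161. 100.]
0.2 [-101.   98.  200.] [ 95. 132. 200.]
pegdeck [-81.   98.3  80. ] piv [-42.5  88.5  44.5]
[([18, 32, 31, 24, 195], array([32.2, 47.2])), ([38, 36, 19, 22, 105], array([47.9, 45.6]))]
```

View pics/c6.png

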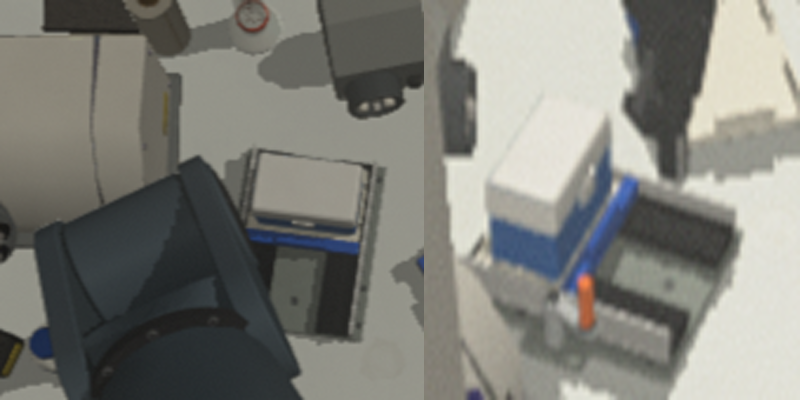

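The top view shows the carrier seated behind the bar and the arm now left of it. The side view shows the bar clear, with the arm of the catch open. The big housing starts at about deck y 148, x > -66, which is too close for an upright hand outside the peg. So I'll tilt the hand back 30° (leaning to deck -x) and push the peg from its +y side.

```bash
python3 - <<'E'
from h import *
print('bottle',w2d(onz('top',114,210.3,.106)*1000).round(0))
rel(-140,128,140)
im=cv2.imread('pics/top5.png'); hsv=cv2.cvtColor(im,cv2.COLOR_BGR2HSV); m=cv2.inRange(hsv[140:190,200:255],(105,120,60),(125,255,255))
ys,xs=np.nonzero(m); 
for lo,hi in((0,20),(20,30),(30,60)):
    s=(xs>=lo)&(xs<hi); 
    if s.sum(): print(lo,xs[s].max()+200,s.sum(),np.c_[xs[s],ys[s]].mean(0)+[200,140])
k=(xs>xs.max()-8); u,v=xs[k].mean()+200,ys[k].mean()+140
print('bar top centre R end, at z36/44', w2d(onz('top',u,v,.036)*1000).round(1), w2d(onz('top',u,v,.044)*1000).round(1),'expected x -44 (centre)')
E
```

```text
bottle [-200.  236.  106.]
rot 1 [-1.000e-03 -3.141e+00 -0.000e+00]
rot -1 [ 0.     0.    -0.001]
shift [ -1.1   9.5 -67.7] now deck [-141.1   60.3  149.5] ft [ 0.6 -0.1  0.9] w 0.0 t 8.75
tool axes deck [[-1.0, -0.0, -0.0], [0.0, 0.0, -1.0], [0.0, -1.0, -0.0]]
0 219 78 [209.62820513 165.56410256]
20 229 38 [224.65789474 167.31578947]
30 246 77 [238.20779221 169.20779221]
bar top centre R end, at z36/44 [-45.1 -54.2  36. ] [-46.7 -54.7  44. ] expected x -44 (centre)
```

```bash
python3 -m creep '[0,0,-30,0,0,0.14,-1,0,0,-68,0,0,0.28,-1,0,0,-68,0,0,0.42,-1,0,0,-68,0,0,0.52,-1,0,40,-68,0,0,0.52,-1,0,80,-68,0,0,0.52,-1,0,91,-68,0,0,0.52,-1,0,91,-68,0,0,0.52,-1,0,91,-68,0,0,0.52,-1]' | grep -E "pos|force|clock"; python3 -c "
from h import *
rel(-80,128,58)"
```

```text
clock: 9.65
position: [0.4859, 0.3342, 0.088]
ft_force: [0.6, 1.3, 0.7]
rot 1 [-0.675 -3.034 -0.015]
rot -1 [ 0.01   0.034 -0.438]
shift [-17.6  41.3  -2.3] now deck [-113.4  124.5   88. ] ft [0.6 1.3 0.7] w 0.0 t 9.65
tool axes deck [[-0.91, -0.03, -0.42], [0.42, 0.02, -0.91], [0.03, -1.0, -0.0]]
```

```bash
python3 -m creep '[0,0,0,0,0,0,-1,0,0,0,0,0,0,-1,0,0,0,0,0,0,-1]' | grep -E "pos|force|clock"; python3 -c "
from h import *
rel(-80,128,58); print(np.round(status.get_state()['joint_pos'],2))"
```

```text
clock: 9.95
position: [0.4858, 0.3348, 0.089]
ft_force: [0.0, -0.6, -0.1]
rot 1 [-0.677 -3.033 -0.017]
rot -1 [ 0.011  0.034 -0.439]
shift [-17.2  42.3  -1.7] now deck [-113.4  125.    89. ] ft [ 0.  -0.6 -0.1] w -0.0 t 9.95
tool axes deck [[-0.9, -0.03, -0.43], [0.42, 0.02, -0.91], [0.04, -1.0, -0.0]]
[ 0.65  0.52  1.89 -0.66  0.49  2.87]
```

Joint 6 has reached its 2.87 limit, and the reached tilt is 25°. I'll turn the jaws by -90° about the finger axis, which keeps the tilt and frees joint 6.

```bash
python3 -m creep '[0,0,0,0,-0.15,0,-1,0,0,0,0,-0.3,0,-1,0,0,0,0,-0.45,0,-1,0,0,0,0,-0.6,0,-1,0,0,0,0,-0.75,0,-1,0,0,0,0,-0.9,0,-1,0,0,0,0,-1.05,0,-1,0,0,0,0,-1.2,0,-1,0,0,0,0,-1.35,0,-1,0,0,0,0,-1.5,0,-1]' | grep -E "pos|force|clock"; cat >> h.py <<'E'
def rel2(x,y,z,tilt=25):
    s=status.get_state(); r=R.from_quat(s['orientation']); p=np.array(s['position'])*1000
    t=np.radians(tilt); ty=np.r_[ex*np.sin(t),-np.cos(t)]; tx=np.r_[-ey,0]; M=np.c_[tx,ty,np.cross(tx,ty)]
    print('rot',(r.inv()*R.from_matrix(M)).as_rotvec().round(3),'shift',r.inv().apply(d2w(x,y,z)-p).round(1),'now',w2d(p).round(1),'ft deck',np.round([s['ft_force'][:2]@ex,s['ft_force'][:2]@ey,s['ft_force'][2]],1),'t',round(s['clock'],2),'j',np.round(s['joint_pos'],2))
E
python3 -c "
from h import *
rel2(-113,128,60);rel2(-80,128,60)"
```

```text
clock: 10.95
position: [0.4857, 0.3347, 0.0887]
ft_force: [-0.6, -0.2, 0.4]
rot [-0.002 -0.034 -0.018] shift [ -2.2  26.3 -11.8] now [-113.5  124.9   88.7] ft deck [-0.6 -0.3  0.4] t 10.95 j [ 0.65  0.52  1.89 -0.66  0.49  1.36]
rot [-0.002 -0.034 -0.018] shift [-3.  40.3 18.1] now [-113.5  124.9   88.7] ft deck [-0.6 -0.3  0.4] t 10.95 j [ 0.65  0.52  1.89 -0.66  0.49  1.36]
```

```bash
python3 -m creep '[-1,13,-6,0,-0.03,-0.02,-1,-1,26,-12,0,-0.03,-0.02,-1,-1,30,-2,0,-0.03,-0.02,-1,-2,36,8,0,-0.03,-0.02,-1,-2,40,18,0,-0.03,-0.02,-1,-2,40,18,0,-0.03,-0.02,-1]' | grep -E "pos|force|clock"; python3 - <<'E'
from h import *
rel2(-80,90,60)
b=snap('side','side6.png')[165:255,185:285]
cv2.imwrite('pics/c7.png',cv2.resize(b,(600,540),interpolation=2)[...,::-1])
E
```

```text
clock: 11.55
position: [0.5205, 0.3321, 0.0604]
ft_force: [0.3, 0.0, 0.3]
rot [-0.002 -0.011  0.002] shift [36.9 -0.1 -0.9] now [-78.7 126.9  60.4] ft deck [0.3 0.1 0.3] t 11.55 j [ 0.62  0.61  1.82 -0.68  0.48  1.34]
```

View pics/c7.png

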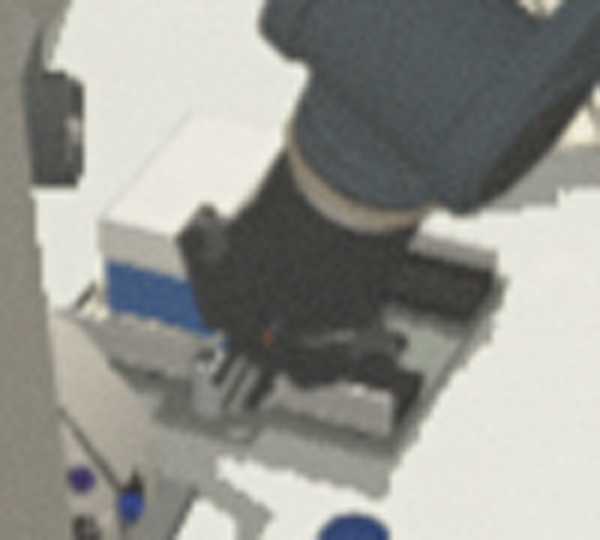

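The fingertips (crop px 250,380) are just outside the peg (265,335), with no contact force. Now the first swing along deck -y.

```bash
python3 -m creep '[4,0,0,0,0,0,-1,7,0,0,0,0,0,-1,10,0,0,0,0,0,-1,12,0,0,0,0,0,-1,14,0,0,0,0,0,-1,16,0,0,0,0,0,-1,18,0,0,0,0,0,-1,20,0,0,0,0,0,-1]' | grep -E "pos|force|clock"; python3 -c "
from h import *
rel2(-80,78,60)"
```

```text
clock: 12.4
position: [0.5161, 0.3122, 0.0597]
ft_force: [-0.6, 1.7, 0.6]
rot [-0.001 -0.01   0.003] shift [28.6 -0.   0.8] now [-80.5 106.6  59.7] ft deck [-0.8  1.6  0.6] t 12.4 j [ 0.59  0.59  1.86 -0.7   0.45  1.33]
```

```bash
python3 -m creep '[3,0,0,0,0,0,-1,6,0,0,0,0,0,-1,9,0,0,0,0,0,-1,12,0,0,0,0,0,-1,15,0,0,0,0,0,-1,18,0,0,0,0,0,-1,21,0,0,0,0,0,-1,24,0,0,0,0,0,-1,27,0,0,0,0,0,-1,29,0,0,0,0,0,-1]' | grep -E "pos|force|clock"; python3 - <<'E'
from h import *
rel2(-80,74,60)
snap('side','side7.png')
im=cv2.imread('pics/side7.png'); hsv=cv2.cvtColor(im,cv2.COLOR_BGR2HSV); m=cv2.inRange(hsv[200:250,200:260],(3,150,90),(18,255,255))
ys,xs=np.nonzero(m); print(len(xs),xs.mean()+200 if len(xs) else '',ys.mean()+200 if len(xs) else '')
if len(xs): print(w2d(onz('side',xs.mean()+200,ys.mean()+200,.062)*1000))
E
```

```text
clock: 13.4
position: [0.5119, 0.2833, 0.0596]
ft_force: [0.3, 1.0, 0.3]
rot [-0.001 -0.01   0.003] shift [ 3.4 -0.   1. ] now [-80.9  77.4  59.6] ft deck [0.1 1.  0.3] t 13.4 j [ 0.55  0.57  1.92 -0.73  0.41  1.33]
1 230.0 214.0
[-62.31777515  46.93402125  62.        ]
```

```bash
python3 -m creep '[-5,0,0,0,0,0,-1,-8,-2,-4,0,0,0,-1,-8,-9,-19,0,0,0,-1,-8,-15,-32,0,0,0,-1,-8,-15,-32,0,0,0,-1,8,-15,-32,0,0,0,-1,25,-15,-32,0,0,0,-1,25,-15,-32,0,0,0,-1,25,-15,-32,0,0,0,-1]' | grep -E "pos|force|clock"; python3 - <<'E'
from h import *
rel2(-65,52,60)
b=snap('side','side8.png')[165:255,185:285]
cv2.imwrite('pics/c8.png',cv2.resize(b,(600,540),interpolation=2)[...,::-1])
E
```

```text
clock: 14.35
position: [0.4742, 0.2634, 0.0598]
ft_force: [0.3, -0.1, -0.3]
rot [-0.001 -0.011  0.003] shift [ 0.2 21.3 46. ] now [-115.7   52.8   59.8] ft deck [ 0.3 -0.  -0.3] t 14.35 j [ 0.55  0.51  2.02 -0.83  0.37  1.44]
```

View pics/c8.png

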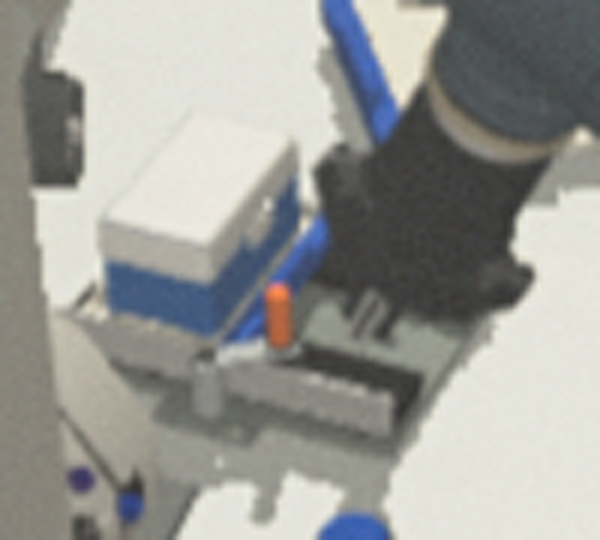

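The catch is half swung, with the peg at crop px (278,315). The fingertips at (375,325) are free on its -x side. Second swing along deck +x.

```bash
python3 -m creep '[0,2,4,0,0,0,-1,0,4,8.5,0,0,0,-1,0,6,13,0,0,0,-1,0,8,17,0,0,0,-1,0,10,21,0,0,0,-1,0,11.5,24.5,0,0,0,-1,0,13,28,0,0,0,-1,0,14.5,31,0,0,0,-1]' | grep -E "force|clock";  python3 -c "
from h import *
rel2(-65,52,60)"; python3 -m creep '[0,1,2,0,0,0,-1,0,2,4,0,0,0,-1,0,3,6,0,0,0,-1]' | grep -E "force|clock";  python3 -c "
from h import *
rel2(-65,50,60)"
```

```text
clock: 15.2
ft_force: [-14.0, -9.3, 10.0]
rot [ 0.001 -0.01   0.006] shift [-0.7  6.7 16.6] now [-82.8  51.5  59.1] ft deck [-12.7 -11.   10. ] t 15.2 j [ 0.51  0.54  1.96 -0.76  0.38  1.33]
clock: 15.5
ft_force: [-22.2, -19.1, 9.6]
rot [ 0.005 -0.01   0.013] shift [-1.8  3.8 12.7] now [-78.2  48.4  58.1] ft deck [-19.5 -21.8   9.6] t 15.5 j [ 0.5   0.55  1.95 -0.75  0.39  1.31]
```

The force is 20 N, far more than the catch should need. I back off and look.

```bash
python3 -m creep '[0,-6,-12,0,0,0,-1,0,-12,-25,0,0,0,-1,0,-16,-34,0,0,0,-1,0,-16,-34,0,0,0,-1]' | grep -E "force|clock"; python3 - <<'E'
from h import *
rel2(-65,52,60)
a=snap('top','top9.png')[125:220,165:255];b=snap('side','side9.png')[165:255,185:285]
cv2.imwrite('pics/c9.png',np.hstack([cv2.resize(a,(380,400),interpolation=2),cv2.resize(b,(420,400),interpolation=2)])[...,::-1])
E
```

```text
clock: 15.9
ft_force: [-0.4, 0.4, -0.4]
rot [-0.001 -0.009  0.003] shift [ 0.6 20.1 44.4] now [-113.7   53.1   59.4] ft deck [-0.4  0.4 -0.4] t 15.9 j [ 0.55  0.52  2.02 -0.83  0.37  1.43]
```

View pics/c9.png

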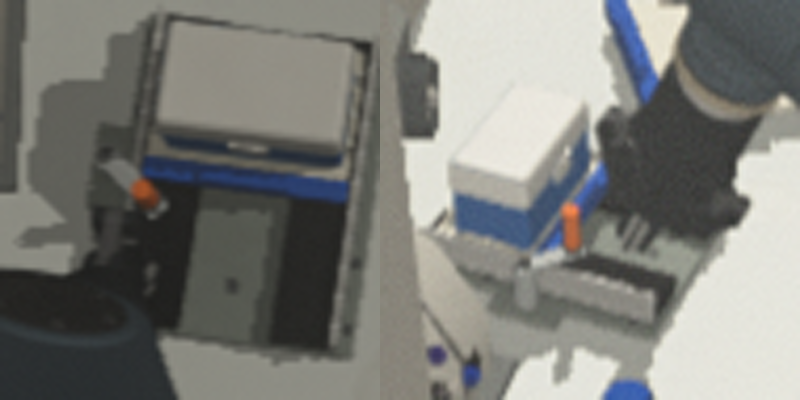

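```bash
python3 - <<'E'
from h import *
for n,z in(('top',.0795),('side',.064)):
    im=cv2.imread(f'pics/{n}9.png'); hsv=cv2.cvtColor(im,cv2.COLOR_BGR2HSV)
    m=cv2.inRange(hsv,(3,140,80),(18,255,255)); m[:140]=0; m[:,:170]=0;m[:,260:]=0
    ys,xs=np.nonzero(m); p=w2d(onz(n,xs.mean(),ys.mean(),z)*1000); d=p[:2]-[-44,87]
    print(n,len(xs),xs.mean(),ys.mean(),p.round(1),np.hypot(*d).round(1),np.degrees(np.arctan2(d[1],d[0]))%360)
# bar blob in top: front/back edge per columns
im=cv2.imread('pics/top9.png'); hsv=cv2.cvtColor(im,cv2.COLOR_BGR2HSV); m=cv2.inRange(hsv,(105,120,50),(125,255,255))
for c in range(200,248,5):
    r=np.nonzero(m[158:180,c-1:c+2].any(1))[0]+158
    if len(r): v=r.max()+.5; print(c,r.min(),r.max(),[w2d(onz('top',c,v,z)*1000)[:2].round(0).tolist() for z in(.022,.030)])
E
```

```text
top 23 199.0 170.17391304347825 [-69.9  53.   79.5] 42.7 232.75482830707932
side 24 230.16666666666666 215.16666666666666 [-66.6  54.3  64. ] 39.8 235.31183338011024
200 163 166 [[-49.0, 62.0], [-50.0, 60.0]]
205 163 167 [[-50.0, 48.0], [-51.0, 47.0]]
210 164 167 [[-48.0, 35.0], [-50.0, 34.0]]
215 165 168 [[-49.0, 21.0], [-50.0, 20.0]]
220 165 168 [[-47.0, 8.0], [-49.0, 7.0]]
225 166 169 [[-48.0, -6.0], [-50.0, -7.0]]
230 166 169 [[-46.0, -19.0], [-48.0, -20.0]]
235 167 171 [[-50.0, -33.0], [-51.0, -34.0]]
240 168 171 [[-48.0, -47.0], [-50.0, -47.0]]
245 168 172 [[-49.0, -61.0], [-50.0, -61.0]]
```

The peg has stalled at about 234°, exactly where the arm's leading edge would meet the bar's front-left corner if that corner were still high. I'll measure how far each corner of the load dropped, by patch displacement between the first pictures and now.

```bash
python3 - <<'E'
from h import *
c0=-42.
pts=dict(lidFL=(c0+40,58,98),lidNL=(c0-34,58,98),lidNR=(c0-34,-58,98),lidFR=(c0+40,-58,98),boxNLbot=(c0-34,58,40),barR=(c0-48,-62,43),barL=(c0-48,62,43))
def match(n,f0,f1,uv,h=6):
    a=cv2.imread(f0); b=cv2.imread(f1); u,v=np.round(uv).astype(int)
    S=8; t=cv2.resize(a[v-h:v+h+1,u-h:u+h+1],None,fx=S,fy=S,interpolation=cv2.INTER_CUBIC)
    x0,y0=u-h-22,v-h-25; w=b[y0:v+h+25,x0:u+h+22]; w=cv2.resize(w,None,fx=S,fy=S,interpolation=cv2.INTER_CUBIC)
    r=cv2.matchTemplate(w,t,cv2.TM_CCOEFF_NORMED); _,mx,_,l=cv2.minMaxLoc(r)
    return np.array([l[0]/S+x0-(u-h),l[1]/S+y0-(v-h)]),mx
for f in('side3','side4','side5','side8','side9'):
    print(f)
    for k,p in pts.items():
        uv=proj('side',d2w(*p)/1000); d,s=match('side','pics/side0.png',f'pics/{f}.png',uv)
        J=np.c_[proj('side',d2w(p[0]+20,p[1],p[2])/1000)-uv,proj('side',d2w(p[0],p[1],p[2]+20)/1000)-uv]/20
        print('  ',k,uv.round(0),d,'dx dz',np.linalg.solve(J,d).round(1),'score',round(s,2))
E
```

```text
side3
   lidFL [211. 202.] [-19.    -14.875] dx dz [65.  39.7] score 0.57
   lidNL [232. 208.] [-10.625  -2.625] dx dz [36.9 -0.6] score 0.94
   lidNR [247. 188.] [-20.875 -13.625] dx dz [74.7 34.3] score 0.58
   lidFR [227. 183.] [-11.125  -0.25 ] dx dz [ 42.2 -10. ] score 0.75
   boxNLbot [233. 222.] [-0.625  0.625] dx dz [ 2.4 -3.3] score 0.59
   barR [252. 202.] [0. 0.] dx dz [-0. -0.] score 0.81
   barL [236. 224.] [-20.25  -8.  ] dx dz [70.7 10.1] score 0.69
side4
   lidFL [211. 202.] [-19. -15.] dx dz [64.9 40.2] score 0.57
   lidNL [232. 208.] [-11.125  -1.   ] dx dz [39.  -7.6] score 0.98
   lidNR [247. 188.] [-21.25 -13.5 ] dx dz [76.1 33.4] score 0.58
   lidFR [227. 183.] [-11.375  -0.25 ] dx dz [ 43.1 -10.3] score 0.76
   boxNLbot [233. 222.] [-0.5   0.75] dx dz [ 2.  -3.7] score 0.58
   barR [252. 202.] [0. 0.] dx dz [-0. -0.] score 0.81
   barL [236. 224.] [  6.375 -11.625] dx dz [-24.8  54.8] score 0.68
side5
   lidFL [211. 202.] [20.625 -9.375] dx dz [-78.7  59.2] score 0.62
   lidNL [232. 208.] [-10.875  -1.5  ] dx dz [38.  -5.3] score 1.0
   lidNR [247. 188.] [-3.  
[... 553 characters left out ...]
.1 -6.5] score 0.85
   boxNLbot [233. 222.] [ 3.625 -7.875] dx dz [-14.6  36.6] score 0.54
   barR [252. 202.] [-3.75 20.5 ] dx dz [ 15.8 -89.6] score 0.59
   barL [236. 224.] [ -1.    -13.625] dx dz [ 1.1 54.7] score 0.67
side9
   lidFL [211. 202.] [-19.125 -14.875] dx dz [65.4 39.5] score 0.58
   lidNL [232. 208.] [-10.875  -1.375] dx dz [38.  -5.8] score 1.0
   lidNR [247. 188.] [-3.25 -8.25] dx dz [10.9 30. ] score 0.89
   lidFR [227. 183.] [-10.75  -1.  ] dx dz [40.6 -6.6] score 0.84
   boxNLbot [233. 222.] [ 2.625 -9.25 ] dx dz [-11.3  41.1] score 0.55
   barR [252. 202.] [-17.     17.375] dx dz [ 64.6 -90.5] score 0.63
   barL [236. 224.] [ -1.125 -13.5  ] dx dz [ 1.6 54.1] score 0.66
```

The left-front lid corner dropped 7.6 mm under the push, but only about 5.5 mm after I withdrew, with the carrier about 3 mm short of the seat. It probably hangs on a notch edge and is not flat. I'll go back to the bar with the upright hand and push on gently until the far notch ends are felt.

```bash
python3 -m creep '[0,-40,-10,0,0.15,0,-1,10,-50,-15,0,0.3,0,-1,20,-50,-15,0,0.45,0,-1,30,-50,-15,0,0.6,0,-1,40,-50,-15,0,0.75,0,-1,50,-50,-15,0,0.9,0,-1,53,-50,-15,0,1.05,0,-1,53,-50,-15,0,1.2,0,-1,53,-50,-15,0,1.35,0,-1,53,-50,-15,0,1.5,0,-1]' | grep -E "force|clock"; python3 -c "
from h import *
rel(-110,0,100);print(status.get_state()['joint_pos'])"
```

```text
clock: 17.0
ft_force: [0.4, 0.0, 0.4]
rot 1 [-0.671 -3.015  0.022]
rot -1 [-0.014  0.053 -0.438]
shift [-34.5  14.6   2.2] now deck [-147.5    0.4   98.5] ft [0.4 0.  0.4] w -0.0 t 17.0
tool axes deck [[-0.9, -0.05, -0.42], [0.42, -0.0, -0.91], [0.05, -1.0, 0.03]]
[ 0.50144718  0.35530168  2.15351416 -0.76910749  0.3717077   2.83648048]
```

```bash
python3 -m creep '[-10,5,2,0,0.02,-0.14,-1,-20,10,2,-0.01,0.03,-0.28,-1,-34,15,2,-0.014,0.053,-0.43,-1,-34,15,2,-0.014,0.053,-0.44,-1,-34,15,2,-0.014,0.053,-0.44,-1]' | grep -E "force|clock"; python3 -c "
from h import *
rel(-80,0,38)"
```

```text
clock: 17.5
ft_force: [0.4, 0.0, -0.4]
rot 1 [ 0.006 -3.138  0.   ]
rot -1 [-0.     0.003  0.004]
shift [-28.   61.7   0.6] now deck [-107.7    0.5   99.8] ft [ 0.4  0.  -0.4] w -0.0 t 17.5
tool axes deck [[-1.0, -0.0, 0.0], [-0.0, -0.0, -1.0], [0.0, -1.0, 0.0]]
```

```bash
python3 -m creep '[0,40,0,0,0,0,-1,0,60,0,0,0,0,-1,0,62,0,0,0,0,-1,-10,62,0,0,0,0,-1,-20,62,0,0,0,0,-1,-28,62,0,0,0,0,-1,-34,62,0,0,0,0,-1,-38,62,0,0,0,0,-1,-41,62,0,0,0,0,-1,-43,62,0,0,0,0,-1]' | grep -E "pos|force"; for i in 1 2 3 4; do python3 -m creep '[-0.5,0,0,0,0,0,-1,-1,0,0,0,0,0,-1]' | grep -E "pos|force"; done
```

```text
position: [0.5146, 0.2053, 0.0371]
ft_force: [0.6, -0.0, -0.7]
position: [0.5153, 0.2052, 0.037]
ft_force: [-0.2, -1.1, -0.1]
position: [0.5163, 0.2051, 0.0371]
ft_force: [0.3, 0.5, 0.2]
position: [0.5174, 0.205, 0.0371]
ft_force: [-0.4, -0.3, -0.0]
position: [0.5184, 0.2048, 0.0371]
ft_force: [-0.5, -0.2, 0.2]
```

```bash
python3 -c "
from h import *
rel(-80,0,38)"
```

```text
rot 1 [ 0.004 -3.136  0.005]
rot -1 [-0.003  0.006  0.003]
shift [15.8 -0.9  0.4] now deck [-64.2   0.5  37.1] ft [-0.5 -0.2  0.2] w -0.0 t 19.3
tool axes deck [[-1.0, -0.01, 0.0], [-0.0, -0.0, -1.0], [0.01, -1.0, 0.0]]
```

```bash
for i in 1 2 3 4; do python3 -m creep '[-0.5,0,0,0,0,0,-1,-1,0,0,0,0,0,-1]' | grep -E "pos|force"; done
```

```text
position: [0.5194, 0.2047, 0.0371]
ft_force: [0.5, 0.1, 0.2]
position: [0.5204, 0.2046, 0.0371]
ft_force: [0.2, 0.2, 1.1]
position: [0.5214, 0.2044, 0.0371]
ft_force: [0.1, 0.4, 0.4]
position: [0.5221, 0.2043, 0.037]
ft_force: [-1.5, -0.4, 0.5]
```

```bash
for i in 1 2; do python3 -m creep '[-0.4,0,0,0,0,0,-1,-0.8,0,0,0,0,0,-1]' | grep -E "pos|force"; done
```

```text
position: [0.523, 0.2042, 0.037]
ft_force: [-1.0, 0.3, -0.2]
position: [0.5239, 0.2041, 0.037]
ft_force: [-1.8, 1.0, 0.0]
```

```bash
for i in 1 2; do python3 -m creep '[-0.4,0,0,0,0,0,-1,-0.8,0,0,0,0,0,-1]' | grep -E "pos|force"; done
```

```text
position: [0.5247, 0.204, 0.037]
ft_force: [-1.7, 0.2, 0.4]
position: [0.5254, 0.204, 0.037]
ft_force: [-2.3, 1.8, 0.2]
```

```bash
cat >> h.py <<'E'
def drop(f):
    c0=-42.; a=cv2.imread('pics/side0.png'); b=cv2.imread(f); S=8; h=6
    for k,p in dict(lidNL=(c0-34,58,98),lidNLb=(c0-30,58,80),lidFR=(c0+40,-58,98),lidFL=(c0+36,58,90)).items():
        uv=proj('side',d2w(*p)/1000); u,v=np.round(uv).astype(int)
        up=lambda i:cv2.resize(i,None,fx=S,fy=S,interpolation=cv2.INTER_CUBIC)
        x0,y0=u-h-14,v-h-4; r=cv2.matchTemplate(up(b[y0:v+h+6,x0:u+h]),up(a[v-h:v+h+1,u-h:u+h+1]),cv2.TM_CCOEFF_NORMED); _,mx,_,l=cv2.minMaxLoc(r)
        d=np.array([l[0]/S-14,l[1]/S-4]); J=np.c_[proj('side',d2w(p[0]+20,p[1],p[2])/1000)-uv,proj('side',d2w(p[0],p[1],p[2]+20)/1000)-uv]/20
        print(f,k,d,'dx dz',np.linalg.solve(J,d).round(1),round(mx,2))
E
python3 - <<'E'
from h import *
snap('side','side10.png')
for n in(2,3,4,5,9,10): drop(f'pics/side{n}.png')
E
```

```text
pics/side2.png lidNL [-5.125 -0.75 ] dx dz [17.9 -2.3] 0.96
pics/side2.png lidNLb [-4.875 -1.25 ] dx dz [17.1 -0.2] 1.0
pics/side2.png lidFR [-5.   -0.75] dx dz [18.8 -1.9] 0.85
pics/side2.png lidFL [-1.5  0. ] dx dz [ 5.5 -1.6] 0.57
pics/side3.png lidNL [-10.625  -2.625] dx dz [36.9 -0.6] 0.94
pics/side3.png lidNLb [-10.375  -3.125] dx dz [36.2  1.5] 0.99
pics/side3.png lidFR [-11.125  -0.25 ] dx dz [ 42.2 -10. ] 0.75
pics/side3.png lidFL [-7.    -2.625] dx dz [24.9  3.1] 0.49
pics/side4.png lidNL [-11.125  -1.   ] dx dz [39.  -7.6] 0.98
pics/side4.png lidNLb [-10.875  -1.375] dx dz [38.4 -6.1] 0.99
pics/side4.png lidFR [-11.375  -0.25 ] dx dz [ 43.1 -10.3] 0.76
pics/side4.png lidFL [-6.125  4.5  ] dx dz [ 23.9 -24.6] 0.48
pics/side5.png lidNL [-10.875  -1.5  ] dx dz [38.  -5.3] 1.0
pics/side5.png lidNLb [-10.875  -1.5  ] dx dz [38.3 -5.6] 0.99
pics/side5.png lidFR [-10.75  -0.75] dx dz [40.6 -7.6] 0.86
pics/side5.png lidFL [-6.25   4.375] dx dz [ 24.3 -24.3] 0.49
pics/side9.png lidNL [-10.875  -1.375] dx dz [38.  -5.8] 1.0
pics/side9.png lidNLb [-10.875  -1.5  ] dx dz [38.3 -5.6] 0.99
pics/side9.png lidFR [-10.75  -1.  ] dx dz [40.6 -6.6] 0.84
pics/side9.png lidFL [-6.25  4.5 ] dx dz [ 24.4 -24.8] 0.49
pics/side10.png lidNL [-12.25  -1.25] dx dz [42.9 -7.7] 0.97
pics/side10.png lidNLb [-12.    -1.75] dx dz [42.3 -5.8] 1.0
pics/side10.png lidFR [-12.875   0.25 ] dx dz [ 48.9 -13.8] 0.72
pics/side10.png lidFL [-7.  5.] dx dz [ 27.3 -27.6] 0.48
```

The reference for a riding carrier at this place (side3) is +1.5 mm and it now reads -5.8 mm. So it dropped about 7.5 mm and stays down. A short further push should find the hard notch end.

```bash
for i in 1 2; do python3 -m creep '[-0.4,0,0,0,0,0,-1,-0.8,0,0,0,0,0,-1]' | grep -E "pos|force"; done
```

```text
position: [0.5256, 0.2039, 0.0369]
ft_force: [-6.1, 3.3, 3.0]
position: [0.5257, 0.2038, 0.0368]
ft_force: [-11.4, 3.4, 5.4]
```

A hard stop at 6 to 11 N: the feet are in the notches and against their far ends. The catch's earlier stall fits friction locking from pushing 45° off its path, so this time I'll follow the peg's arc, with the hand upright.

```bash
python3 -m creep '[2,0,0,0,0,0,-1,5,0,0,0,0,0,-1,20,0,0,0,0,0,-1,45,0,0,0,0,0,-1,45,-21,0,0,0,0,-1,45,-21,-25,0,0,0,-1,45,-21,-55,0,0,0,-1,45,-21,-55,0,0,0,-1,45,-21,-55,0,0,0,-1]' | grep -E "pos|force"; python3 - <<'E'
from h import *
rel(-83,54,58)
snap('side','side11.png'); drop('pics/side11.png')
E
```

```text
position: [0.4894, 0.2641, 0.058]
ft_force: [-0.6, -0.3, -0.4]
rot 1 [ 0.004 -3.135  0.005]
rot -1 [-0.003  0.007  0.002]
shift [-17.7  -0.1   1.6] now deck [-100.7   55.4   58. ] ft [-0.6 -0.3 -0.4] w 0.0 t 22.25
tool axes deck [[-1.0, -0.01, 0.0], [-0.0, -0.0, -1.0], [0.01, -1.0, 0.0]]
pics/side11.png lidNL [-12.    -1.75] dx dz [41.9 -5.5] 1.0
pics/side11.png lidNLb [-12.    -1.75] dx dz [42.3 -5.8] 0.99
pics/side11.png lidFR [-11.875  -0.875] dx dz [44.9 -8.2] 0.83
pics/side11.png lidFL [-7.125  5.   ] dx dz [ 27.7 -27.7] 0.49
```

```bash
python3 -m creep '[-5,0,0,0,0,0,-1,-10,0,0,0,0,0,-1,-14,0,0.5,0,0,0,-1,-16,0,1,0,0,0,-1,-18,0,2,0,0,0,-1]' | grep -E "pos|force"; python3 -m creep '[-1.3,0,1,0,0,0,-1,-2.6,0,2,0,0,0,-1]' | grep -E "pos|force";python3 -m creep '[-1.3,0,0.9,0,0,0,-1,-2.6,0,1.8,0,0,0,-1]' | grep -E "pos|force"
```

```text
position: [0.5069, 0.2594, 0.0578]
ft_force: [-2.6, -1.2, 2.6]
position: [0.509, 0.2571, 0.0578]
ft_force: [-3.8, -1.8, 0.7]
position: [0.5115, 0.2551, 0.0578]
ft_force: [-2.3, -1.6, -0.4]
```

```bash
python3 -m creep '[-1.5,0,0.7,0,0,0,-1,-3,0,1.4,0,0,0,-1,-4.5,0,2,0,0,0,-1,-6,0,2.5,0,0,0,-1]' | grep -E "pos|force";python3 -m creep '[-1.5,0,0.4,0,0,0,-1,-3,0,0.7,0,0,0,-1,-4.5,0,1,0,0,0,-1,-6,0,1.2,0,0,0,-1]' | grep -E "pos|force"; python3 -c "
from h import *
rel(-59.5,47,58)"
```

```text
position: [0.5176, 0.2521, 0.058]
ft_force: [-0.7, -0.8, -0.7]
position: [0.5233, 0.2501, 0.058]
ft_force: [-2.1, -1.4, -0.3]
rot 1 [ 0.004 -3.136  0.005]
rot -1 [-0.003  0.006  0.003]
shift [-5.7 -0.  -0.9] now deck [-65.2  46.   58. ] ft [-2.1 -1.4 -0.3] w -0.0 t 24.0
tool axes deck [[-1.0, -0.01, 0.0], [-0.0, -0.0, -1.0], [0.01, -1.0, 0.0]]
```

```bash
python3 -m creep '[-1,0,0,0,0,0,-1,-2,0,0,0,0,0,-1,-3,0,0,0,0,0,-1,-4,0,0,0,0,0,-1]' | grep -E "pos|force";python3 -m creep '[-0.7,0,0,0,0,0,-1,-1.4,0,0,0,0,0,-1]' | grep -E "pos|force"; python3 -m creep '[-0.5,0,0,0,0,0,-1,-1,0,0,0,0,0,-1]' | grep -E "pos|force"
```

```text
position: [0.5272, 0.2497, 0.0579]
ft_force: [-1.5, -1.3, 0.1]
position: [0.5285, 0.2495, 0.0579]
ft_force: [-1.7, -0.4, -0.8]
position: [0.5293, 0.2494, 0.0579]
ft_force: [-3.2, -0.3, 1.6]
```

```bash
python3 -m creep '[-0.5,0,0,0,0,0,-1,-1,0,0,0,0,0,-1]' | grep -E "pos|force"; python3 -m creep '[-0.5,0,0,0,0,0,-1,-1,0,0,0,0,0,-1]' | grep -E "pos|force"
```

```text
position: [0.5295, 0.2493, 0.0578]
ft_force: [-8.9, 0.8, 5.3]
position: [0.5297, 0.2493, 0.0578]
ft_force: [-13.8, 1.6, 8.7]
```

A hard stop at the expected place: TCP deck x is about -59 and the peg about -44. Now I retreat and check.

```bash
python3 -m creep '[2,0,0,0,0,0,-1,6,0,0,0,0,0,-1,30,0,0,0,0,0,-1,45,-20,0,0,0,0,-1,45,-70,0,0,0,0,-1,45,-120,30,0,0,0,-1,45,-150,80,0,0,0,-1,45,-150,130,0,0,0,-1,45,-150,180,0,0,0,-1,45,-150,230,0,0,0,-1]' | grep -E "pos|force"; python3 -m creep '[20,0,50,0,0,0,-1,20,0,100,0,0,0,-1,20,0,120,0,0,0,-1,20,0,120,0,0,0,-1]' | grep -E "pos|force";python3 - <<'E'
from h import *
A=snap('top','top12.png'); B=snap('side','side12.png'); drop('pics/side12.png'); print(status.get_state()['clock'])
for n,z in(('top',.0795),('side',.064)):
    im=cv2.imread(f'pics/{n}12.png'); hsv=cv2.cvtColor(im,cv2.COLOR_BGR2HSV)
    m=cv2.inRange(hsv,(3,140,80),(18,255,255)); m[:140]=0; m[:,:170]=0;m[:,260:]=0
    ys,xs=np.nonzero(m)
    if len(xs): p=w2d(onz(n,xs.mean(),ys.mean(),z)*1000); d=p[:2]-[-44,87]; print(n,p.round(1),np.hypot(*d).round(1),'catch',0.5+np.radians(np.degrees(np.arctan2(d[1],d[0]))%360-180))
a=A[125:220,165:255];b=B[165:255,185:285]
cv2.imwrite('pics/c12.png',np.hstack([cv2.resize(a,(380,400),interpolation=2),cv2.resize(b,(420,400),interpolation=2)])[...,::-1])
E
```

```text
position: [0.4601, 0.0387, 0.2094]
ft_force: [1.2, 0.0, -1.0]
position: [0.4254, -0.0787, 0.2095]
ft_force: [0.4, 0.2, -0.0]
pics/side12.png lidNL [-12.25   -2.125] dx dz [42.7 -4.3] 0.88
pics/side12.png lidNLb [-13.625  -2.125] dx dz [48. -6.] 0.84
pics/side12.png lidFR [-12.  -1.] dx dz [45.3 -7.9] 0.86
pics/side12.png lidFL [-7.  5.] dx dz [ 27.3 -27.6] 0.49
26.7
top [-45.3  45.1  79.5] 41.9 catch 2.0392734080046653
side [-41.5  45.7  64. ] 41.4 catch 2.131262565578284
```

View pics/c12.png

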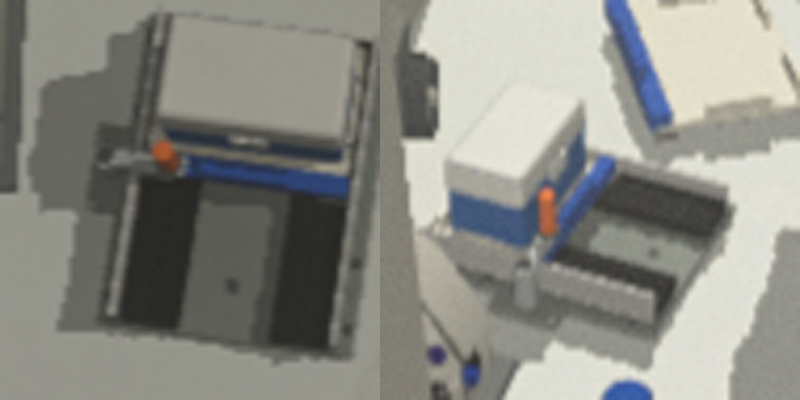

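The catch arm lies across the left end of the bar (top crop px 165,155; side crop px 547,215). The catch angle reads 2.04 and 2.13 rad in the two views, against 2.07 for closed. The box is in its nest and the hand is clear, so I hand in.

```bash
python3 -c "
from h import *
a=cv2.imread('pics/top0.png',0).astype(int);b=cv2.imread('pics/top12.png',0).astype(int)
d=abs(a-b)
for n,(u,v) in dict(dish=(258,217),beaker=(390,205),reagent=(118,212),cup=(378,165)).items(): print(n,d[v-12:v+12,u-12:u+12].mean().round(1))
arm.hand_in(); print(status.get_state()['clock'])"
```

```text
dish 18.7
beaker 68.6
reagent 14.0
cup 53.6
the job is handed in; nothing more can be done
the job is handed in; nothing more can be done
```

I slid the carrier home, the feet dropped into the notches, and I swung the catch closed over the blue front bar. The job is handed in, with the clock at 26.7 s at the last check before that.

**Carrier:** I pushed the blue bar with shut fingertips until the load dropped about 7.5 mm in the pictures (8 mm expected). After a second, short push I felt the hard notch end at 6–11 N.

**Catch:** I pushed the orange peg to its stop. The last pictures put the catch at 2.04 rad (top) and 2.13 rad (side), against 2.07 for closed. They show its arm over the bar, the box in its nest and the hand clear.

**What did not go smoothly:**
- **Peg push:** my first push along deck +x jammed at about 30 N. I backed off, re-seated the carrier and then followed the peg's arc with 2–4 N. I put the jam down to friction, but did not prove it.
- **Corner heights:** the drop could not be confirmed at every corner. The left-front lid corner read cleanly, the right-rear one was weaker but agreed, and the left-rear one never matched. After the catch closed, the left-front match was weaker because the peg is beside it.
- **Bystanders:** the final picture-difference check told me nothing. It changed everywhere (14–69 grey levels), most likely from the arm and its shadow in view. I planned the hand's path clear of them and felt no unexplained contact, but I have no picture that proves they stayed put.

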